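# Show the flat coin cell and its replacement for the repair record

### The arm

A 7-joint arm with a two-finger parallel gripper is mounted at the origin on the work surface. World frame = base frame: x ahead of the robot, y to its left, z up, the work surface at z = 0. Lengths are in mm, angles in rad, forces in N, time in s.
With the tool pointing down it reaches from about 400 to 875 mm from the base axis. Payload 6.5 kg.
Tool frame: the origin (TCP) lies at the very end of the fingers, on their centre line; the grasp point (between the pads) lies 19 mm behind it (r.pinch_z is the distance from the TCP to the grasp point, in mm); z points along the fingers, y is the direction in which the jaws open and shut (so a half turn about z gives the same grasp; the last joint's range is limited). The gripper opens to 85 mm and grips with 20 to 120 N. Pads are 22 mm wide; open, the fingers measure 114 mm over their backs; the gripper's body (76 mm by 85 mm) begins 54 mm behind the grasp point. The pads swing forward as they close: fully open they stand 13 mm farther back than shut.
Start: joints at [-1.233, 0.536, -0.004, 1.538, 0.003, 1.067, -0.071], TCP at [255.39, 597.718, 231.29] pointing down, gripper open.
Joint ranges: [-2.7, 2.7], [-0.37, 2.16], [-1.27, 1.26], [0.24, 2.4], [-1.31, 4.45], [0.19, 1.91], [-2.76, 2.76]. Speed limits (rad/s): [2.39, 2.39, 3.14, 3.14, 3.14, 3.14, 3.14].

### API

Orientations are given as [roll, pitch, yaw] about the fixed x, y, z axes, in that order (R = Rz(yaw) Ry(pitch) Rx(roll)).
In Python, from cell import status, vision, order, r gives the robot as it stands.
- The arm moves only by the tool apply_moves, never from a script. Its argument "plan" is a list of rows, each an object with "delta_pos": the shift along the tool's x, y, z in m, a list of three; "turn": the turn, a rotation vector about the tool's x, y, z in degrees, a list of three; "gripper": the closure, from 0 (fully open) to 1 (shut). In form: [{"delta_pos": [dx, dy, dz], "turn": [wx, wy, wz], "gripper": gripper}, ...]. A call has 1 to 20 rows; each row is the pose to reach, as a shift and turn from the pose commanded when the call began, along the tool's axes at that moment; what a row does not reach only later rows make up. A row lasts 1/8 s, in which the tool goes at most 62.5 mm and 10.7 degrees, less where a joint would pass 70% of its speed; a pose out of reach is approached as far as the arm can. A call with a gripper value outside its range is refused whole. The fingers move at their own pace and stop on an object; the grip force is fixed at half the most. Time passes only in rows, so rows that repeat a pose let the fingers close. It gives the time, the measured TCP pose, the force and the opening at its end, in the units of the state.
- status.sense(): the state, without advancing time (a new reading comes with each control period).
- vision.read_camera(name): name is "scene" or "top" or "wrist"; returns a dict with "image" (400x640x3 uint8, red, green, blue), "intrinsics" (3x3 intrinsics, pixels), "pose" (4x4, takes a point from camera to world coordinates); the wrist camera has in their place "hand_eye" (4x4, takes a point from camera to tool coordinates, whose origin is the TCP and whose axes are the flange's). Camera axes: x right, y down, z forward; pixel columns grow to the right and rows downward; lengths in mm; the calibration is good to about 2 mm. A picture is of the moment at which its call begins: read the wrist's pose just before it. There is no depth.
- order.sign_off(): hands the job in, once; it reports no verdict.
The state is a dict: "clock": time; "q": joint angles; "qvel": joint speeds; "joint_torque": joint torques, N m; "tcp_pos": TCP position; "orientation": TCP orientation; "ft_force": force on the tool from outside, world axes, zero at the start; "torque": the same for the moment, N m; "grip_width": finger opening in mm.
Only numpy, scipy, OpenCV 4.12 (cv2) and the standard library are available. Lean on these libraries where they do the work, as an engineer would, in place of code of your own. Each camera call takes 0.05 s, during which the arm holds its last target. There are 200 camera calls.

### The job

The battery on the computer board is flat: for the repair video, point down at the silver coin cell on the board with the fingertips about 3 cm straight above it, and stay there for two seconds without touching; then point in the same way, for two seconds, above the middle of the orange tray of fresh cells. Then press the green button on the record box fully down to save the entry, let it spring back and move clear. Only point: pick nothing up, touch nothing but the green button, and leave the trays and the red button alone.

Things in the scene. Friction and masses are not known exactly. Their poses are not given: they have to be found in the camera images.
- coin_cell (a point): the battery on the board: a bright silver disc, 20 mm across and 3 mm thick, lying flat in a round black holder 27 mm across; this point is the centre of its top face, 21 mm above the table. z is up
- board: green computer board, 170 mm square, fixed on a black plate 180 mm square, at any yaw; origin under the plate's centre, on the table; z up. In its frame: coin cell at x +55, y +46 mm; fan cooler 76 mm square at x -20, y +10, top 50 mm above the table; two upright memory modules at y -61 and -74, top 45 mm; blue heat sink 34 mm square at x +52, y -14, top 30 mm
- tray_orange_mid (a point): middle of the mouth, at the height of the rim (24 mm above the table), of the orange open tray that holds the fresh silver coin cells; tray 64 x 80 mm (x, y), 24 mm high; z up
- tray_orange: the orange tray itself, loose, 150 g; origin under its centre, on the table
- tray_blue: blue tray of the same size, holding screws; loose; origin under its centre
- tray_grey: grey tray of the same size, holding brass spacers; loose; origin under its centre. The three trays stand in a row to the robot's right, in any order. Other loose things lie flat (under 45 mm high) near the robot and beyond the board, and a white bottle 110 mm tall stands about 0.8 m ahead of the robot
- btn_green_top (a point): centre of the top of the green push button, 28 mm across, on the record box (grey box with black top, 130 x 75 x 40 mm, fixed to the table to the robot's left, any yaw); moves down with the button; z up, pressed straight down
- btn_green (a joint): travel of the green button: 0 = up, 0.006 m = fully down (takes 5 N; springs back)
- btn_red_top (a point): centre of the top of the red push button on the same box, same size, 66 mm from the green one
- btn_red (a joint): travel of the red button, as the green one's

How it is judged:
By the outcome, as a careful person would: the job done as asked, in the order asked, and still so for the second after the job is handed in, with the robot touching nothing.
It also fails if it takes over 54 s, if anything falls off the work surface, if the arm or the gripper's body presses on something with over 40 N, if the wrist force passes 120 N, or if a joint passes its speed limit or range.

## Working session

There is one attempt and no reset: what is moved stays moved. The work goes in short steps, Python scripts to look and compute and a tool call to move; the robot and the scene stay as the last step left them, time stands still between calls to the robot, and variables do not carry over. Pictures are saved under pics/ and viewed, about 8 in all and at most 12, crops included, and the job is handed in when it is done.

Besides the shell and the picture viewer there is one more tool, called after ">>>" by a JSON object that holds its "api" and its "payload". apply_moves: Moves the arm, as the interface text tells. Its arguments: {"type":"object","properties":{"plan":{"type":"array","items":{"type":"object","properties":{"delta_pos":{"type":"array","items":{"type":"number"}},"turn":{"type":"array","items":{"type":"number"}},"gripper":{"type":"number"}}}}},"required":["plan"]}

```bash
mkdir -p pics; python3 - <<'E'
from cell import status, vision, r
import cv2,numpy as np
s=status.sense();print({k:np.round(s[k],4) for k in('clock','q','tcp_pos','orientation','ft_force','grip_width')})
for n in('top','scene'):
    c=vision.read_camera(n);cv2.imwrite(f'pics/{n}0.png',c['image'][:,:,::-1]);np.savez(f'{n}.npz',K=c['intrinsics'],T=c['pose']);print(n,np.round(c['intrinsics'],1).tolist(),np.round(c['pose'],3).tolist())
E
```

```text
{'clock': np.float64(0.0), 'q': array([-1.2332,  0.5372, -0.0045,  1.5389,  0.0026,  1.0673, -0.0712]), 'tcp_pos': array([255.1559, 597.097 , 230.3975]), 'orientation': array([-3.1398e+00,  1.0000e-04,  2.7379e+00]), 'ft_force': array([ 0.3477,  0.0803, -0.0379]), 'grip_width': np.float64(85.3578)}
top [[461.1, 0.0, 324.2], [0.0, 461.1, 197.4], [0.0, 0.0, 1.0]] [[0.001, -0.99, 0.142, 378.222], [-1.0, -0.003, -0.019, 89.651], [0.02, -0.142, -0.99, 1054.782], [0.0, 0.0, 0.0, 1.0]]
scene [[397.8, 0.0, 323.1], [0.0, 397.8, 202.2], [0.0, 0.0, 1.0]] [[0.165, 0.682, -0.712, 1224.462], [0.986, -0.12, 0.114, -34.777], [-0.008, -0.721, -0.693, 741.684], [0.0, 0.0, 0.0, 1.0]]
```

View pics/top0.png

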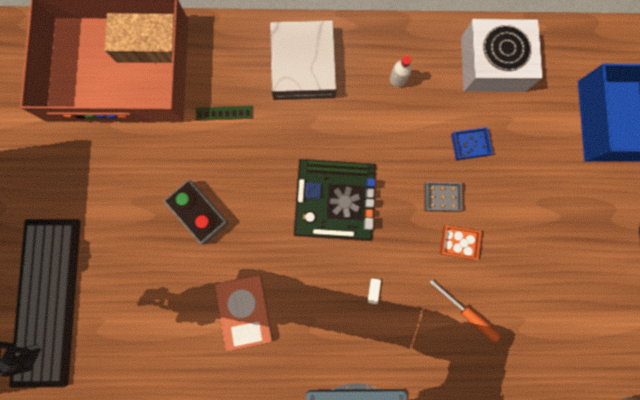

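View pics/scene0.png

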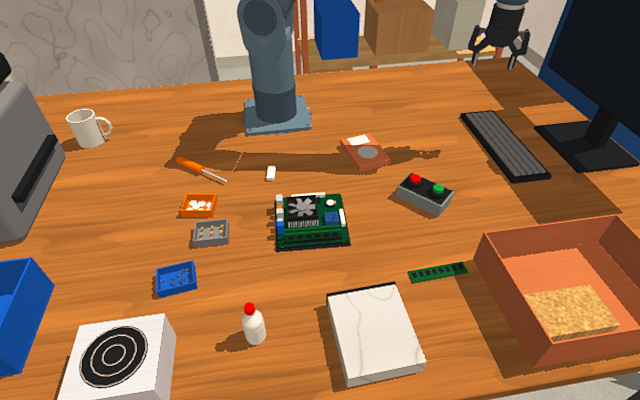

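The top view shows the board at about (336,200), coin cell (310,217), orange tray (462,242), green button (182,199) and red button (202,222). The scene view agrees. Next I'll enlarge these areas in one composite.

```bash
cat > h.py <<'E'
import numpy as np
def ray(n,uv):
    d=np.load(n+'.npz');v=d['T'][:3,:3]@np.linalg.solve(d['K'],[*uv,1]);return d['T'][:3,3],v
def at(n,uv,z):
    o,v=ray(n,uv);return o+v*(z-o[2])/v[2]
E
python3 - <<'E'
import cv2,numpy as np
t=cv2.imread('pics/top0.png');s=cv2.imread('pics/scene0.png')
def c(i,x,y,w=52,h=58):
    p=cv2.resize(i[y:y+h,x:x+w],None,fx=5,fy=5,interpolation=cv2.INTER_CUBIC)
    for k in range(0,w,10):
        cv2.putText(p,str(x+k),(k*5,8),0,.3,(255,255,255),1);cv2.line(p,(k*5,10),(k*5,14),(255,255,255),1)
    for k in range(0,h,10):
        cv2.putText(p,str(y+k),(0,k*5+3),0,.3,(255,255,255),1)
    return p
a=np.hstack([c(t,285,190),c(t,435,215),c(t,165,175)]);b=np.hstack([c(s,305,180),c(s,173,180),c(s,398,163)])
cv2.imwrite('pics/c.png',np.vstack([a,b]))
E
```

```text
(no output)
```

View pics/c.png

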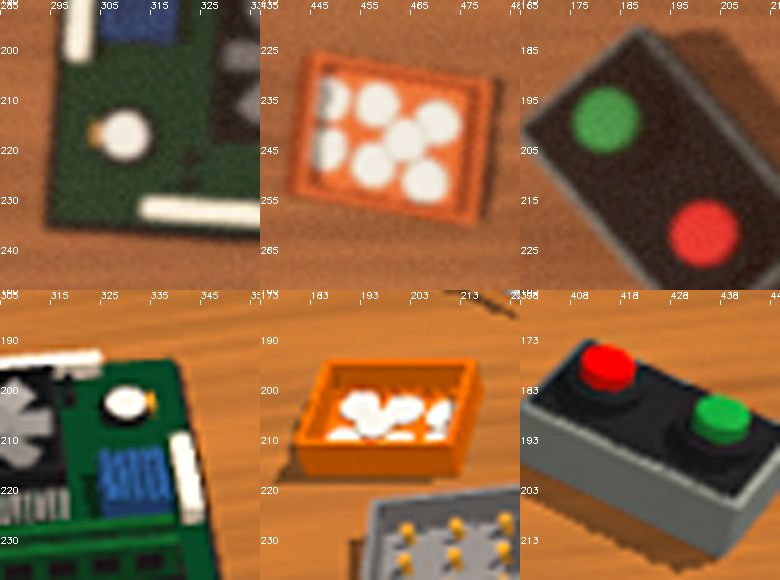

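```bash
python3 - <<'E'
from h import *
def tri(a,b):
    (o1,v1),(o2,v2)=ray('top',a),ray('scene',b)
    t=np.linalg.lstsq(np.c_[v1,-v2],o2-o1,rcond=None)[0];p,q=o1+v1*t[0],o2+v2*t[1];return np.round((p+q)/2,1),np.round(np.linalg.norm(p-q),1)
P=dict(coin=((309.6,216.6),(330,202.2)),green=((181.6,198.6),(438,186.8)),red=((201.6,221.3),(415.5,176)))
for k,(a,b) in P.items(): print(k,tri(a,b),at('top',a,21 if k=='coin' else 50).round(1),at('scene',b,21 if k=='coin' else 50).round(1))
for n,u in(('top',[(445,225),(481.8,230.2),(477.8,259.6),(440.6,252.6)]),('scene',[(185,194),(217.4,194),(212.6,210.2),(180,210.2)])):
    c=np.array([at(n,x,24) for x in u]);print(n,c.round(0)[:,:2].tolist(),c.mean(0).round(1),[np.linalg.norm(c[i]-c[i-1]).round() for i in range(4)])
E
```

```text
coin (array([483.5, 102. ,  18. ]), np.float64(0.3)) [483.3 102.1  21. ] [486.6 101.3  21. ]
green (array([517.6, 378.4,  59.4]), np.float64(1.4)) [519.1 381.9  50. ] [507.9 383.3  50. ]
red (array([468.5, 333.8,  61.3]), np.float64(0.3)) [469.5 336.4  50. ] [455.9 340.1  50. ]
top [[465.0, -203.0], [453.0, -286.0], [388.0, -273.0], [403.0, -191.0]] [ 427.2 -238.    24. ] [np.float64(63.0), np.float64(84.0), np.float64(67.0), np.float64(84.0)]
scene [[392.0, -275.0], [407.0, -190.0], [467.0, -200.0], [452.0, -283.0]] [ 429.3 -237.    24. ] [np.float64(61.0), np.float64(87.0), np.float64(61.0), np.float64(84.0)]
```

Both cameras agree: coin at about (484,102), tray middle (428,-237), green button (518,379, z≈57). The green-red spacing measures 66 mm, as given. I'll move to 15 cm above the coin with the fingers shut and the tool squared to the world axes.

>>> {"api": "apply_moves", "payload": {"plan": [{"delta_pos": [-0.02, -0.018, 0], "turn": [0, 0, 5], "gripper": 1}, {"delta_pos": [-0.055, -0.05, 0], "turn": [0, 0, 11], "gripper": 1}, {"delta_pos": [-0.09, -0.081, 0.01], "turn": [0, 0, 18], "gripper": 1}, {"delta_pos": [-0.125, -0.113, 0.02], "turn": [0, 0, 25], "gripper": 1}, {"delta_pos": [-0.16, -0.145, 0.03], "turn": [0, 0, 32], "gripper": 1}, {"delta_pos": [-0.195, -0.176, 0.04], "turn": [0, 0, 39], "gripper": 1}, {"delta_pos": [-0.23, -0.208, 0.05], "turn": [0, 0, 46], "gripper": 1}, {"delta_pos": [-0.265, -0.24, 0.06], "turn": [0, 0, 53], "gripper": 1}, {"delta_pos": [-0.3, -0.271, 0.07], "turn": [0, 0, 58], "gripper": 1}, {"delta_pos": [-0.335, -0.303, 0.075], "turn": [0, 0, 62], "gripper": 1}, {"delta_pos": [-0.37, -0.335, 0.08], "turn": [0, 0, 65], "gripper": 1}, {"delta_pos": [-0.395, -0.357, 0.081], "turn": [0, 0, 66.9], "gripper": 1}, {"delta_pos": [-0.405, -0.366, 0.081], "turn": [0, 0, 66.9], "gripper": 1}, {"delta_pos": [-0.405, -0.366, 0.081], "turn": [0, 0, 66.9], "gripper": 1}, {"delta_pos": [-0.405, -0.366, 0.081], "turn": [0, 0, 66.9], "gripper": 1}]}}

```text
clock: 1.98
tcp_pos: [483.4, 103.8, 150.2]
orientation: [-3.141, -0.001, 1.573]
ft_force: [0.0, -0.7, 0.5]
grip_width: 0.2
```

```bash
cat > w.py <<'E'
import sys,cv2,numpy as np
from scipy.spatial.transform import Rotation as R
from cell import status, vision
s=status.sense();c=vision.read_camera('wrist')
T=np.eye(4);T[:3,:3]=R.from_euler('xyz',s['orientation']).as_matrix();T[:3,3]=s['tcp_pos']
np.savez('wrist.npz',K=c['intrinsics'],T=T@c['hand_eye']);cv2.imwrite(f'pics/{sys.argv[1]}.png',c['image'][:,:,::-1])
print(s['clock'],np.round(s['tcp_pos'],1),np.round(s['orientation'],4),np.round(s['ft_force'],1),s['grip_width'])
E
python3 w.py w1
```

```text
1.975 [483.4 103.8 150.2] [-3.1410e+00 -7.0000e-04  1.5729e+00] [ 0.  -0.7  0.5] 0.18415887097404104
```

View pics/w1.png

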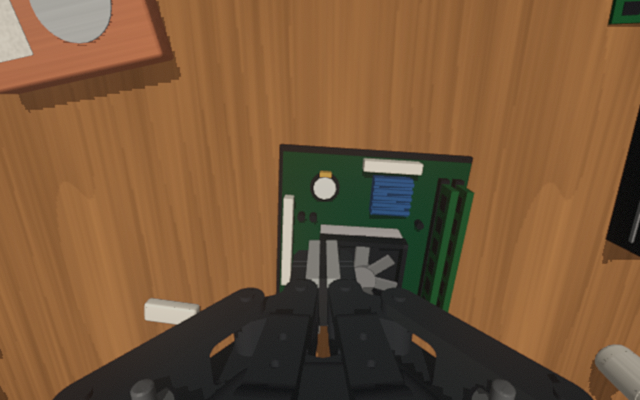

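The wrist view shows the coin at (324.5,188), and the closed fingertips are clear of everything.

```bash
python3 - <<'E'
from h import *
import cv2
im=cv2.imread('pics/w1.png')[168:208,302:347]
g=(im.min(2)>170).astype('uint8');n,l,st,ce=cv2.connectedComponentsWithStats(g)
for i in range(1,n):
  if st[i,4]>40:
    u=ce[i]+[302,168];print(u,st[i],at('wrist',u,21).round(1))
for u in((280.5,145),(471.5,157)):print(at('wrist',u,8).round(1))
E
```

```text
[324.17664671 187.8502994 ] [ 12  10  21  21 334] [486.2 103.4  21. ]
[446.4 140.    8. ]
[621.2 129.5   8. ]
```

>>> {"api": "apply_moves", "payload": {"plan": [{"delta_pos": [0, 0.002, 0.01], "turn": [0, 0, 0], "gripper": 1}, {"delta_pos": [0, 0.002, 0.03], "turn": [0, 0, 0], "gripper": 1}, {"delta_pos": [0, 0.002, 0.055], "turn": [0, 0, 0], "gripper": 1}, {"delta_pos": [0, 0.002, 0.075], "turn": [0, 0, 0], "gripper": 1}, {"delta_pos": [0, 0.002, 0.09], "turn": [0, 0, 0], "gripper": 1}, {"delta_pos": [0, 0.002, 0.097], "turn": [0, 0, 0], "gripper": 1}, {"delta_pos": [0, 0.002, 0.099], "turn": [0, 0, 0], "gripper": 1}, {"delta_pos": [0, 0.002, 0.099], "turn": [0, 0, 0], "gripper": 1}]}}

```text
clock: 3.02
tcp_pos: [486.4, 102.1, 51.7]
orientation: [3.141, -0.0, 1.57]
ft_force: [-0.7, 0.7, 1.5]
grip_width: -0.1
```

```bash
python3 - <<'E'
from cell import status,vision
import cv2,numpy as np
print(np.round(status.sense()['tcp_pos'],1))
t=vision.read_camera('top')['image'];s=vision.read_camera('scene')['image']
f=lambda i,x,y:cv2.resize(i[y:y+80,x:x+80],None,fx=5,fy=5,interpolation=cv2.INTER_CUBIC)
cv2.imwrite('pics/c2.png',np.hstack([f(t,270,175),f(s,290,160)])[:,:,::-1])
E
```

```text
[486.4 102.1  51.7]
```

View pics/c2.png

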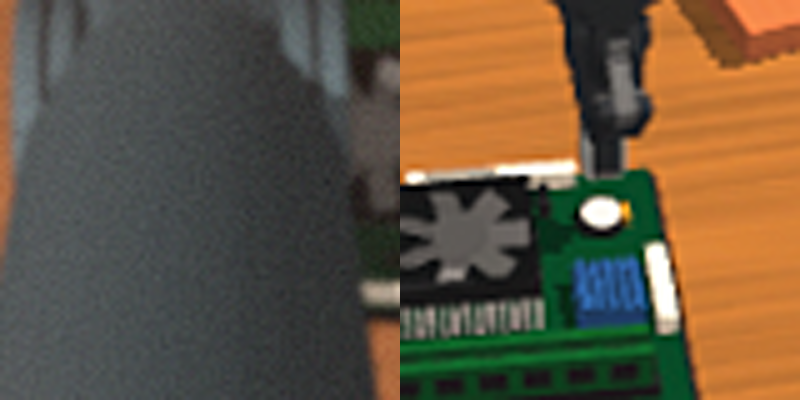

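The fingertip sits directly over the coin (column 330 in the scene camera, tip about 7–9 px above it), which fits a 30 mm gap. I'll hold for 2.5 s.

>>> {"api": "apply_moves", "payload": {"plan": [{"delta_pos": [0, 0, 0], "gripper": 1}, {"delta_pos": [0, 0, 0], "gripper": 1}, {"delta_pos": [0, 0, 0], "gripper": 1}, {"delta_pos": [0, 0, 0], "gripper": 1}, {"delta_pos": [0, 0, 0], "gripper": 1}, {"delta_pos": [0, 0, 0], "gripper": 1}, {"delta_pos": [0, 0, 0], "gripper": 1}, {"delta_pos": [0, 0, 0], "gripper": 1}, {"delta_pos": [0, 0, 0], "gripper": 1}, {"delta_pos": [0, 0, 0], "gripper": 1}, {"delta_pos": [0, 0, 0], "gripper": 1}, {"delta_pos": [0, 0, 0], "gripper": 1}, {"delta_pos": [0, 0, 0], "gripper": 1}, {"delta_pos": [0, 0, 0], "gripper": 1}, {"delta_pos": [0, 0, 0], "gripper": 1}, {"delta_pos": [0, 0, 0], "gripper": 1}, {"delta_pos": [0, 0, 0], "gripper": 1}, {"delta_pos": [0, 0, 0], "gripper": 1}, {"delta_pos": [0, 0, 0], "gripper": 1}, {"delta_pos": [0, 0, 0], "gripper": 1}]}}

```text
invalid input
```

>>> {"api": "apply_moves", "payload": {"plan": [{"delta_pos": [0, 0, 0], "turn": [0, 0, 0], "gripper": 1}, {"delta_pos": [0, 0, 0], "turn": [0, 0, 0], "gripper": 1}, {"delta_pos": [0, 0, 0], "turn": [0, 0, 0], "gripper": 1}, {"delta_pos": [0, 0, 0], "turn": [0, 0, 0], "gripper": 1}, {"delta_pos": [0, 0, 0], "turn": [0, 0, 0], "gripper": 1}, {"delta_pos": [0, 0, 0], "turn": [0, 0, 0], "gripper": 1}, {"delta_pos": [0, 0, 0], "turn": [0, 0, 0], "gripper": 1}, {"delta_pos": [0, 0, 0], "turn": [0, 0, 0], "gripper": 1}, {"delta_pos": [0, 0, 0], "turn": [0, 0, 0], "gripper": 1}, {"delta_pos": [0, 0, 0], "turn": [0, 0, 0], "gripper": 1}, {"delta_pos": [0, 0, 0], "turn": [0, 0, 0], "gripper": 1}, {"delta_pos": [0, 0, 0], "turn": [0, 0, 0], "gripper": 1}, {"delta_pos": [0, 0, 0], "turn": [0, 0, 0], "gripper": 1}, {"delta_pos": [0, 0, 0], "turn": [0, 0, 0], "gripper": 1}, {"delta_pos": [0, 0, 0], "turn": [0, 0, 0], "gripper": 1}, {"delta_pos": [0, 0, 0], "turn": [0, 0, 0], "gripper": 1}, {"delta_pos": [0, 0, 0], "turn": [0, 0, 0], "gripper": 1}, {"delta_pos": [0, 0, 0], "turn": [0, 0, 0], "gripper": 1}, {"delta_pos": [0, 0, 0], "turn": [0, 0, 0], "gripper": 1}, {"delta_pos": [0, 0, 0], "turn": [0, 0, 0], "gripper": 1}]}}

```text
clock: 5.62
tcp_pos: [486.0, 102.0, 51.3]
orientation: [3.142, 0.0, 1.57]
ft_force: [0.3, -0.6, 1.1]
grip_width: -0.1
```

>>> {"api": "apply_moves", "payload": {"plan": [{"delta_pos": [0, 0, -0.02], "turn": [0, 0, 0], "gripper": 1}, {"delta_pos": [0, 0, -0.055], "turn": [0, 0, 0], "gripper": 1}, {"delta_pos": [-0.015, -0.003, -0.085], "turn": [0, 0, 0], "gripper": 1}, {"delta_pos": [-0.05, -0.009, -0.099], "turn": [0, 0, 0], "gripper": 1}, {"delta_pos": [-0.095, -0.016, -0.099], "turn": [0, 0, 0], "gripper": 1}, {"delta_pos": [-0.14, -0.024, -0.099], "turn": [0, 0, 0], "gripper": 1}, {"delta_pos": [-0.185, -0.032, -0.099], "turn": [0, 0, 0], "gripper": 1}, {"delta_pos": [-0.23, -0.039, -0.099], "turn": [0, 0, 0], "gripper": 1}, {"delta_pos": [-0.275, -0.047, -0.099], "turn": [0, 0, 0], "gripper": 1}, {"delta_pos": [-0.31, -0.053, -0.099], "turn": [0, 0, 0], "gripper": 1}, {"delta_pos": [-0.33, -0.057, -0.099], "turn": [0, 0, 0], "gripper": 1}, {"delta_pos": [-0.339, -0.058, -0.099], "turn": [0, 0, 0], "gripper": 1}, {"delta_pos": [-0.339, -0.058, -0.099], "turn": [0, 0, 0], "gripper": 1}, {"delta_pos": [-0.339, -0.058, -0.099], "turn": [0, 0, 0], "gripper": 1}]}}

```text
clock: 7.38
tcp_pos: [428.1, -235.8, 150.2]
orientation: [-3.141, -0.001, 1.572]
ft_force: [-0.8, -0.0, -0.5]
grip_width: -0.0
```

```bash
python3 w.py w2
```

```text
7.375 [ 428.1 -235.8  150.2] [-3.1414e+00 -7.0000e-04  1.5718e+00] [-0.8 -0.  -0.5] -0.046690691463613695
```

View pics/w2.png

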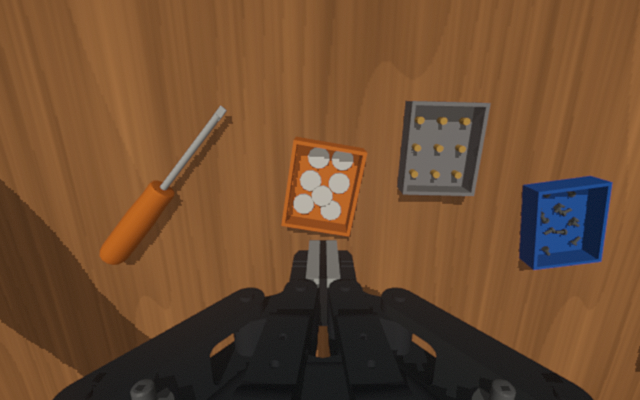

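The orange tray holds the silver cells, with its rim corners at (295,138), (367,149), (351,237) and (282,227).

```bash
python3 - <<'E'
from h import *
c=np.array([at('wrist',u,24) for u in((295,138),(367,149),(351,237),(282,227))]);print(c.round(0).tolist(),c.mean(0),[np.linalg.norm(c[i]-c[i-1]).round() for i in range(4)])
E
```

```text
[[406.0, -191.0, 24.0], [468.0, -200.0, 24.0], [456.0, -283.0, 24.0], [392.0, -273.0, 24.0]] [ 430.41824514 -237.01659133   24.        ] [np.float64(83.0), np.float64(62.0), np.float64(84.0), np.float64(65.0)]
```

>>> {"api": "apply_moves", "payload": {"plan": [{"delta_pos": [0, 0.001, 0.01], "turn": [0, 0, 0], "gripper": 1}, {"delta_pos": [0, 0.001, 0.03], "turn": [0, 0, 0], "gripper": 1}, {"delta_pos": [0, 0.001, 0.055], "turn": [0, 0, 0], "gripper": 1}, {"delta_pos": [0, 0.001, 0.075], "turn": [0, 0, 0], "gripper": 1}, {"delta_pos": [0, 0.001, 0.089], "turn": [0, 0, 0], "gripper": 1}, {"delta_pos": [0, 0.001, 0.095], "turn": [0, 0, 0], "gripper": 1}, {"delta_pos": [0, 0.001, 0.096], "turn": [0, 0, 0], "gripper": 1}, {"delta_pos": [0, 0.001, 0.096], "turn": [0, 0, 0], "gripper": 1}]}}

```text
clock: 8.43
tcp_pos: [429.2, -237.1, 54.7]
orientation: [3.141, 0.0, 1.57]
ft_force: [-0.2, -0.5, 0.3]
grip_width: 0.2
```

>>> {"api": "apply_moves", "payload": {"plan": [{"delta_pos": [0, 0, 0], "turn": [0, 0, 0], "gripper": 1}, {"delta_pos": [0, 0, 0], "turn": [0, 0, 0], "gripper": 1}, {"delta_pos": [0, 0, 0], "turn": [0, 0, 0], "gripper": 1}, {"delta_pos": [0, 0, 0], "turn": [0, 0, 0], "gripper": 1}, {"delta_pos": [0, 0, 0], "turn": [0, 0, 0], "gripper": 1}, {"delta_pos": [0, 0, 0], "turn": [0, 0, 0], "gripper": 1}, {"delta_pos": [0, 0, 0], "turn": [0, 0, 0], "gripper": 1}, {"delta_pos": [0, 0, 0], "turn": [0, 0, 0], "gripper": 1}, {"delta_pos": [0, 0, 0], "turn": [0, 0, 0], "gripper": 1}, {"delta_pos": [0, 0, 0], "turn": [0, 0, 0], "gripper": 1}, {"delta_pos": [0, 0, 0], "turn": [0, 0, 0], "gripper": 1}, {"delta_pos": [0, 0, 0], "turn": [0, 0, 0], "gripper": 1}, {"delta_pos": [0, 0, 0], "turn": [0, 0, 0], "gripper": 1}, {"delta_pos": [0, 0, 0], "turn": [0, 0, 0], "gripper": 1}, {"delta_pos": [0, 0, 0], "turn": [0, 0, 0], "gripper": 1}, {"delta_pos": [0, 0, 0], "turn": [0, 0, 0], "gripper": 1}, {"delta_pos": [0, 0, 0], "turn": [0, 0, 0], "gripper": 1}, {"delta_pos": [0, 0, 0], "turn": [0, 0, 0], "gripper": 1}, {"delta_pos": [0, 0, 0], "turn": [0, 0, 0], "gripper": 1}, {"delta_pos": [0, 0, 0], "turn": [0, 0, 0], "gripper": 1}]}}

```text
clock: 10.92
tcp_pos: [428.8, -236.9, 54.3]
orientation: [3.142, -0.0, 1.57]
ft_force: [-0.7, 0.6, -0.2]
grip_width: -0.3
```

>>> {"api": "apply_moves", "payload": {"plan": [{"delta_pos": [0, 0, -0.02], "turn": [0, 0, 0], "gripper": 1}, {"delta_pos": [0, 0, -0.06], "turn": [0, 0, 0], "gripper": 1}, {"delta_pos": [0.015, 0.002, -0.1], "turn": [0, 0, 0], "gripper": 1}, {"delta_pos": [0.05, 0.007, -0.11], "turn": [0, 0, 0], "gripper": 1}, {"delta_pos": [0.095, 0.014, -0.11], "turn": [0, 0, 0], "gripper": 1}, {"delta_pos": [0.145, 0.021, -0.11], "turn": [0, 0, 0], "gripper": 1}, {"delta_pos": [0.195, 0.028, -0.11], "turn": [0, 0, 0], "gripper": 1}, {"delta_pos": [0.245, 0.035, -0.11], "turn": [0, 0, 0], "gripper": 1}, {"delta_pos": [0.295, 0.042, -0.11], "turn": [0, 0, 0], "gripper": 1}, {"delta_pos": [0.345, 0.049, -0.11], "turn": [0, 0, 0], "gripper": 1}, {"delta_pos": [0.395, 0.057, -0.11], "turn": [0, 0, 0], "gripper": 1}, {"delta_pos": [0.445, 0.064, -0.11], "turn": [0, 0, 0], "gripper": 1}, {"delta_pos": [0.495, 0.071, -0.11], "turn": [0, 0, 0], "gripper": 1}, {"delta_pos": [0.54, 0.077, -0.11], "turn": [0, 0, 0], "gripper": 1}, {"delta_pos": [0.58, 0.083, -0.11], "turn": [0, 0, 0], "gripper": 1}, {"delta_pos": [0.605, 0.087, -0.11], "turn": [0, 0, 0], "gripper": 1}, {"delta_pos": [0.616, 0.088, -0.11], "turn": [0, 0, 0], "gripper": 1}, {"delta_pos": [0.616, 0.088, -0.11], "turn": [0, 0, 0], "gripper": 1}, {"delta_pos": [0.616, 0.088, -0.11], "turn": [0, 0, 0], "gripper": 1}]}}

```text
clock: 13.3
tcp_pos: [517.5, 377.3, 164.3]
orientation: [-3.142, 0.001, 1.568]
ft_force: [0.3, -0.4, -0.2]
grip_width: 0.2
```

```bash
python3 w.py w3; python3 - <<'E'
from h import *
import cv2
im=cv2.imread('pics/w3.png').astype(int);b,g,r=im[...,0],im[...,1],im[...,2]
for k,m in(('g',(g>110)&(g>r+50)&(g>b+40)),('r',(r>150)&(g<80)&(b<80))):
  n,l,st,ce=cv2.connectedComponentsWithStats(m.astype('uint8'))
  for i in range(1,n):
    if st[i,4]>150:print(k,ce[i],st[i],at('wrist',ce[i],57).round(1),at('wrist',ce[i],50).round(1))
E
```

```text
13.3 [517.5 377.3 164.3] [-3.1415e+00  1.0000e-03  1.5685e+00] [ 0.3 -0.4 -0.2] 0.15220290413974272
g [325.03506494 192.99350649] [310 178  31  31 770] [520.9 378.6  57. ] [520.9 376.4  50. ]
r [268.22446043 241.58417266] [254 226  30  31 695] [471.  334.1  57. ] [469.7 330.6  50. ]
```

View pics/w3.png

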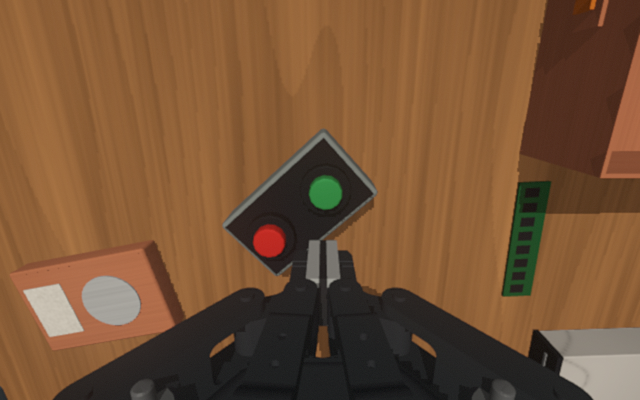

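The wrist view shows the green button at (325,193), which puts it at about (519.5,378.5) and agrees with triangulation. I'll go down to about 70 mm, then press in small steps.

>>> {"api": "apply_moves", "payload": {"plan": [{"delta_pos": [0, 0.002, 0.01], "turn": [0, 0, 0], "gripper": 1}, {"delta_pos": [0, 0.002, 0.03], "turn": [0, 0, 0], "gripper": 1}, {"delta_pos": [0, 0.002, 0.055], "turn": [0, 0, 0], "gripper": 1}, {"delta_pos": [0, 0.002, 0.075], "turn": [0, 0, 0], "gripper": 1}, {"delta_pos": [0, 0.002, 0.088], "turn": [0, 0, 0], "gripper": 1}, {"delta_pos": [0, 0.002, 0.094], "turn": [0, 0, 0], "gripper": 1}, {"delta_pos": [0, 0.002, 0.094], "turn": [0, 0, 0], "gripper": 1}]}}

```text
clock: 14.22
tcp_pos: [519.3, 379.0, 70.2]
orientation: [3.142, 0.0, 1.57]
ft_force: [0.7, 0.1, -0.6]
grip_width: 0.1
```

>>> {"api": "apply_moves", "payload": {"plan": [{"delta_pos": [0, 0, 0.003], "turn": [0, 0, 0], "gripper": 1}, {"delta_pos": [0, 0, 0.007], "turn": [0, 0, 0], "gripper": 1}, {"delta_pos": [0, 0, 0.01], "turn": [0, 0, 0], "gripper": 1}, {"delta_pos": [0, 0, 0.012], "turn": [0, 0, 0], "gripper": 1}, {"delta_pos": [0, 0, 0.012], "turn": [0, 0, 0], "gripper": 1}]}}

```text
clock: 14.85
tcp_pos: [519.4, 379.2, 58.5]
orientation: [3.141, -0.0, 1.57]
ft_force: [-0.9, -0.1, 4.0]
grip_width: -0.0
```

>>> {"api": "apply_moves", "payload": {"plan": [{"delta_pos": [0, 0, 0.001], "turn": [0, 0, 0], "gripper": 1}, {"delta_pos": [0, 0, 0.002], "turn": [0, 0, 0], "gripper": 1}, {"delta_pos": [0, 0, 0.002], "turn": [0, 0, 0], "gripper": 1}]}}

```text
clock: 15.22
tcp_pos: [519.3, 379.2, 56.5]
orientation: [3.141, -0.0, 1.57]
ft_force: [-1.0, -0.2, 4.6]
grip_width: 0.3
```

>>> {"api": "apply_moves", "payload": {"plan": [{"delta_pos": [0, 0, 0.001], "turn": [0, 0, 0], "gripper": 1}, {"delta_pos": [0, 0, 0.002], "turn": [0, 0, 0], "gripper": 1}, {"delta_pos": [0, 0, 0.002], "turn": [0, 0, 0], "gripper": 1}]}}

```text
clock: 15.6
tcp_pos: [519.4, 379.2, 55.9]
orientation: [3.141, -0.001, 1.57]
ft_force: [-3.9, -3.1, 17.0]
grip_width: -0.4
```

The force jumped from about 4.6 to 17 N and downward motion stopped, so the button is at its stop. I'll press a little further to confirm.

>>> {"api": "apply_moves", "payload": {"plan": [{"delta_pos": [0, 0, 0.001], "turn": [0, 0, 0], "gripper": 1}, {"delta_pos": [0, 0, 0.001], "turn": [0, 0, 0], "gripper": 1}, {"delta_pos": [0, 0, 0.001], "turn": [0, 0, 0], "gripper": 1}]}}

```text
clock: 15.98
tcp_pos: [519.5, 379.3, 55.8]
orientation: [-3.142, -0.001, 1.57]
ft_force: [-7.0, -4.1, 23.8]
grip_width: -0.2
```

>>> {"api": "apply_moves", "payload": {"plan": [{"delta_pos": [0, 0, -0.004], "turn": [0, 0, 0], "gripper": 1}, {"delta_pos": [0, 0, -0.012], "turn": [0, 0, 0], "gripper": 1}, {"delta_pos": [0, 0, -0.03], "turn": [0, 0, 0], "gripper": 1}, {"delta_pos": [0, 0, -0.06], "turn": [0, 0, 0], "gripper": 1}, {"delta_pos": [0, 0, -0.095], "turn": [0, 0, 0], "gripper": 1}, {"delta_pos": [0, 0, -0.12], "turn": [0, 0, 0], "gripper": 1}, {"delta_pos": [0, 0, -0.13], "turn": [0, 0, 0], "gripper": 1}, {"delta_pos": [0, 0, -0.13], "turn": [0, 0, 0], "gripper": 1}, {"delta_pos": [0, 0, -0.13], "turn": [0, 0, 0], "gripper": 1}]}}

```text
clock: 17.1
tcp_pos: [518.5, 378.6, 182.1]
orientation: [-3.14, 0.001, 1.57]
ft_force: [-0.2, 0.1, -1.1]
grip_width: -0.1
```

```bash
python3 w.py w4; python3 - <<'E'
from cell import vision
import cv2
cv2.imwrite('pics/s9.png',vision.read_camera('scene')['image'][:,:,::-1])
E
```

```text
17.1 [518.5 378.6 182.1] [-3.1399e+00  1.4000e-03  1.5702e+00] [-0.2  0.1 -1.1] -0.10693709957427536
```

View pics/s9.png

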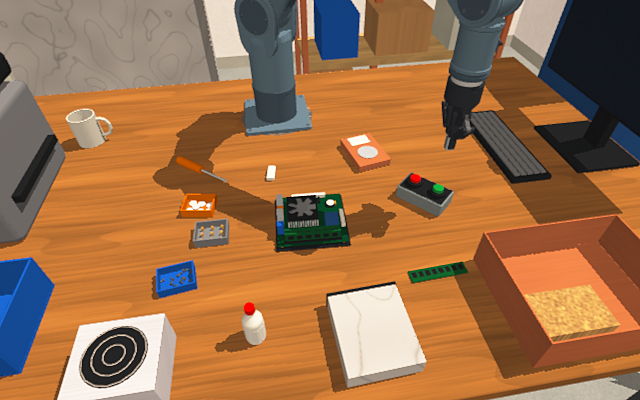

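The final view shows the green button back up at (438,188), the trays, board and bottle where they were, and the arm clear above. The stop at 55.8 mm fits a button top near 60–62 mm with 6 mm of travel.

```bash
python3 -c "
from cell import order;print(order.sign_off())"
```

```text
the job is handed in; nothing more can be done
None
```

I did the steps in the order asked and handed the job in at about 17 s on the robot clock, well under the 54 s limit.

- **Coin cell:** the shut fingertips held at (486, 102, 51) mm for 2.5 s, about 30 mm above the cell. Position estimates from the three cameras agreed within about 3 mm.
- **Orange tray:** they held at (429, -237, 54) mm for 2.5 s, about 30 mm above the rim. The middle came out within 3 mm in all three cameras.
- **Green button:** I pressed at (519, 379). The force stayed at about 4–5 N through the travel. It then rose to 17 and 24 N with the fingers stopped at 55.8 mm, which I read as the bottom of the travel.
- **Moving clear:** I then raised the fingers to 182 mm. The last picture shows the button back up and the trays, board and other things where they were; the force reading is back to about zero.

The button's travel could not be read directly, so "fully down" rests on that hard stop. It fits 6 mm of travel from a top at about 62 mm, though the camera triangulation put the top nearer 59 mm.

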